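# Clear the way and flip the tea caddy open

### The job

A food tin stands close behind the hinged side of the wooden tea caddy, just where its lid has to swing back. Leaving the lid shut, push the tin along the worktop until it is well out of the lid's way (past either end of the hinged side, or further away from it), keeping it upright and never picking it up; then use the fingertips to flip the lid up by its front tab and over, until it lies fully back on its hinge stop and stays open by its own weight. The lid must not hit the tin, and the mug, tea carton and shakers stay where they are.

Things in the scene. Friction and masses are not known exactly. Their poses are not given: they have to be found in the camera images.
- caddy: low open-topped wooden tea caddy, 110 mm deep (its x) by 130 mm wide (its y), walls 50 mm high; too heavy to shift. Origin: centre of its underside, on the worktop. Its +x points to the hinged back (turned away from the robot and to its left), -x to the front with the tab; z up
- lid_hinge (a point): middle of the lid's hinge axis, at the top of the caddy's back wall: 55 mm along the caddy's +x from its centre, 50 mm above the worktop. The axis runs along the caddy's y
- caddy_lid (a joint): angle of the lid, rad: 0 shut, 2.5 fully back on its stop. The lid (0.2 kg, 110 x 130 mm, about 11 mm thick, flush with the walls, wood) turns freely and falls shut when let go below about 1.4 and falls open above that. If the tin still stands close behind the caddy the lid lands on it and cannot reach its stop
- lid_tab (a point): middle of the outer edge of the lid's steel lifting tab: a plate 50 mm wide, 4 mm thick, that starts at the lid's front edge (110 mm from the hinge axis, 3 mm above the wall tops) and slopes forward and up at 58 degrees from level for 31 mm; lid shut, this edge is 72 mm in front of the caddy's centre, 79 mm above the worktop. A fingertip fits under the tab from the front
- tin_center (a point): centre (36 mm above its foot) of the upright food tin, 57 mm in diameter, 72 mm high, about 0.3 kg, standing loose behind the caddy with a gap of 12 to 24 mm. It is clear of the lid when its centre lies more than 98 mm to either side of the caddy's centre along the caddy's y, or more than 140 mm behind it along the caddy's x
- mug: pale mug, 82 mm in diameter, 106 mm high with a handle (111 mm over it), left or right of the caddy, well away from it; bystander. Origin: centre of its underside
- tea_box: upright cardboard tea carton, 32 x 80 x 54 mm high, on the other side, well away; bystander. Origin: centre of its underside
- salt: salt shaker, 44 mm in diameter, 90 mm high, at the back, in front of the kettle; bystander. Origin: centre of its underside
- pepper: pepper shaker, 44 mm in diameter, 90 mm high, at the back, in front of the kettle; bystander. Origin: centre of its underside

How it is judged (in metres and radians):
On the way, in this order (a step that is already met when the one before it is completed fails the run):
1. the tin is pushed clear of the lid's swing while the lid is still shut ((x of tin_center in the frame of caddy above 0.14 m or y of tin_center in the frame of caddy above 0.098 m or y of tin_center in the frame of caddy below -0.098 m) and value of joint caddy_lid below 0.15 rad), for 0.2 s.
2. the lid lies fully back (value of joint caddy_lid above 2.4 rad), for 0.2 s.
At the end, for the whole second after the job is handed in: the lid rests fully back (joint above 2.4 of 2.5 rad) and still; the tin stands upright and at rest on the worktop, its centre more than 98 mm to a side of the caddy's centre or more than 140 mm behind it; mug, tea carton and shakers within 25 mm of where they stood (value of joint caddy_lid above 2.4 rad and velocity of joint caddy_lid below 0.1 rad/s and (x of tin_center in the frame of caddy above 0.14 m or y of tin_center in the frame of caddy above 0.098 m or y of tin_center in the frame of caddy below -0.098 m) and angle between tin's own z axis and vertical below 0.1 rad and height (world z) of tin_center between 0.03 and 0.042 m and linear speed of tin below 0.02 m/s and distance of each of mug, tea_box, salt, pepper from where it was at the start of the episode below 0.025 m); the robot touches nothing.
It fails at once if the tin is lifted off the worktop (height (world z) of tin_center above 0.05 m).
It fails at once if the tin is tipped (angle between tin's own z axis and vertical above 0.35 rad).
It fails at once if the lid hits the tin (contact force between caddy_lid and tin above 0.5 N).
It fails at once if the mug, tea carton or a shaker is displaced or knocked over (distance of any of mug, tea_box, salt, pepper from where it was at the start of the episode above 0.025 m or angle between any of mug, tea_box, salt, pepper's own z axis and vertical above 0.35 rad).
It also fails if it takes over 54 s, if anything falls off the work surface, if the arm or the gripper's body presses on something with over 40 N, if the wrist force passes 120 N, or if a joint passes its speed limit or range.

### The arm

A 6-joint arm with a two-finger parallel gripper is mounted at the origin on a cart in front of the work surface, level with it; the furniture and walls round the work are solid. World frame = base frame: x ahead of the robot, y to its left, z up, the work surface at z = 0. Lengths are in m, angles in degrees, forces in N, time in s.
With the tool pointing down it reaches from about 0.4 to 0.825 m from the base axis. Payload 7 kg.
Tool frame: the origin (TCP) lies on the centre line of the jaws, within the pads' length; the fingertips stand 19 mm ahead of it and the grasp point (between the pads) is the TCP; z points along the fingers, y is the line along which they close (so a half turn about z gives the same grasp; the last joint's range is limited). The gripper opens to 88 mm and grips with 3 to 60 N. Pads are 19 mm wide; open, the fingers measure 130 mm over their backs; the gripper's body (78 mm by 193 mm) begins 47 mm behind the grasp point.
Start: joints at [82.913, 20.546, 0.682, 0, -70.136, -16.507], TCP at [0.27, 0.619, 0.246] pointing down, gripper open.
Joint ranges: [-176.03, 176.03], [-82.01, 121.73], [-58.28, 71.71], [-173.87, 95.51], [-174.79, -0.11], [-173.66, 173.66]. Speed limits (degrees/s): [136.94, 136.94, 172.46, 180, 180, 180].

### API

Orientations are given as [roll, pitch, yaw] about the fixed x, y, z axes, in that order (R = Rz(yaw) Ry(pitch) Rx(roll)).
In Python, from plant import * gives the robot as it stands. The module is installed in compiled form; this text tells all that it offers.
- The arm moves only by the tool play_rows, never from a script. Its argument "deltas" is a list of rows, each a list of 6 numbers: the shift along the world's x, y, z scaled (see below), then the turn, a rotation vector about the world's x, y, z scaled (see below). A call has 1 to 10 rows; each row shifts and turns the commanded pose from where the row before left it; what a row does not reach is not made up. The controller multiplies each number of a shift by 800 mm and each number of a turn by 180 degrees. A row lasts 1/10 s, in which the tool goes at most 50 mm and 8.59 degrees, less where a joint would pass 70% of its speed; a pose out of reach is approached as far as the arm can. A call with a number of a shift or a turn outside -1 to 1 is refused whole. A call with a gripper value outside its range is refused whole. "gripper" is the gripper command: -1 is shut, 1 is fully open, values between are in proportion, set as the call begins (left out, the last holds). The fingers move at their own pace and stop on an object; the grip force is fixed at half the most. Time passes only in rows, so rows that do not move let the fingers close. It gives the time, the measured TCP pose, the force, the opening and the grip force at its end, in the units of the state.
- get_obs(): the state, without advancing time (a new reading comes with each control period).
- snapshot(name): name is "scene" or "top" or "wrist"; returns (picture, depth): 400x640x3 uint8, blue, green, red; 400x640 float32, m along the optical axis (not along the pixel's ray), 0 where there is no reading.
- camera_model(name): a dict with "fx", "fy", "cx", "cy" (pixels), "world_to_cam" (4x4, takes a point from world to camera coordinates). Camera axes: x right, y down, z forward; pixel columns grow to the right and rows downward; lengths in m; the calibration is good to about 2 mm. The wrist camera is an equidistant fisheye: a pixel r from the principal point sees the ray r / f radians off the axis. A picture is of the moment at which its call begins: read the wrist's pose just before it. camera_model takes no time and is no camera call; for the wrist camera it gives the pose at the moment of the call.
- close_job(): hands the job in; it is judged then, once.
The state is a dict: "clock": time; "joint_pos": joint angles; "qvel": joint speeds; "tau": joint torques, N m; "tool_pos": TCP position; "orientation": TCP orientation; "force": force on the tool from outside, world axes, zero at the start; "moment": the same for the moment, N m; "opening": finger opening in m; "gripper_force": force on a finger pad.
Only numpy, scipy, OpenCV 4.12 (cv2) and the standard library are available. Lean on these libraries where they do the work, as an engineer would, in place of code of your own. Each camera call takes 0.05 s, during which the arm holds its last target. There are 200 camera calls.

## Working session

There is one attempt and no reset: what is moved stays moved. The work goes in short steps, Python scripts to look and compute and a tool call to move; the robot and the scene stay as the last step left them, time stands still between calls to the robot, and variables do not carry over. Pictures are saved under pics/ and viewed, at most 10 in all, crops included, and the job is handed in when it is done.

Besides the shell and the picture viewer there is one more tool, called in YAML: its name, and indented under it one key for each argument. play_rows: Moves the arm, as the interface text tells. Its arguments: {"type":"object","properties":{"deltas":{"type":"array","items":{"type":"array","items":{"type":"number","minimum":-1,"maximum":1}}},"gripper":{"type":"number"}},"required":["deltas"]}

```bash
mkdir -p pics
cat > h.py <<'E'
from plant import *
import numpy as np, cv2
def grab(n):
    m=camera_model(n); p,d=snapshot(n); np.savez(f'{n}.npz',p=p,d=d,T=m['world_to_cam'],k=[m['fx'],m['fy'],m['cx'],m['cy']]); return p
def cloud(n):
    z=np.load(f'{n}.npz'); d=z['d']; fx,fy,cx,cy=z['k']
    v,u=np.mgrid[:400,:640]
    P=np.stack([(u-cx)/fx*d,(v-cy)/fy*d,d,np.ones_like(d)],-1)@np.linalg.inv(z['T']).T
    P=P[...,:3]; P[d==0]=np.nan
    return z['p'],P
E
python3 - <<'E'
from h import *
print(get_obs())
for n in('scene','top'):
    p=grab(n); cv2.imwrite(f'pics/{n}0.png',p); print(camera_model(n))
E
```

```text
{'clock': 0.0, 'joint_pos': array([ 8.29123587e+01,  2.05914824e+01,  6.35639473e-01, -2.01036193e-02,
       -7.01355852e+01, -1.65085493e+01]), 'qvel': array([ 0.06926117, -0.01088548,  0.01052196,  0.0030562 , -0.00494422,
        0.03754582]), 'tau': array([ 1.03595576e-03, -5.82718062e+01,  2.93056369e+01,  6.99696064e+00,
        6.87127031e-03, -1.67577477e-04]), 'tool_pos': array([0.27001784, 0.6181587 , 0.24463635]), 'orientation': array([ 1.79906970e+02, -7.86284955e-03, -2.36030304e+01]), 'force': array([ 0.68524689,  0.04433044, -0.94199319]), 'moment': array([ 0.03580778, -0.01982074,  0.00951431]), 'gripper_force': 0.0, 'opening': 0.08782498098819612}
{'fx': 511.5420431900464, 'fy': 511.5420431900464, 'cx': 327.55813681311537, 'cy': 199.48304664555752, 'world_to_cam': array([[ 0.58452217, -0.8111763 ,  0.01807882, -0.4010347 ],
       [-0.61658797, -0.45856724, -0.6399495 ,  0.42031852],
       [ 0.52740222,  0.36291749, -0.76820427,  0.9715453 ],
       [ 0.        ,  0.        ,  0.        ,  1.        ]])}
{'fx': 410.3095913125753, 'fy': 410.3095913125753, 'cx': 321.8332383652096, 'cy': 194.5187963936642, 'world_to_cam': array([[-2.08818470e-02, -9.99781896e-01,  3.28833964e-04,
        -5.22735590e-02],
       [-9.88072108e-01,  2.05870775e-02, -1.52609570e-01,
         6.36899457e-01],
       [ 1.52569516e-01, -3.51168136e-03, -9.88286502e-01,
         1.05926570e+00],
       [ 0.00000000e+00,  0.00000000e+00,  0.00000000e+00,
         1.00000000e+00]])}
```

View pics/scene0.png

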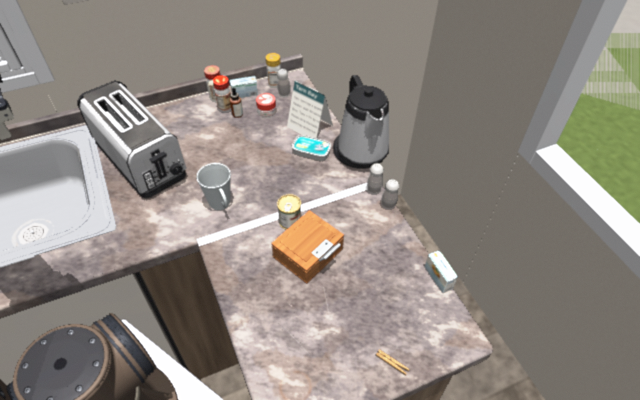

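View pics/top0.png

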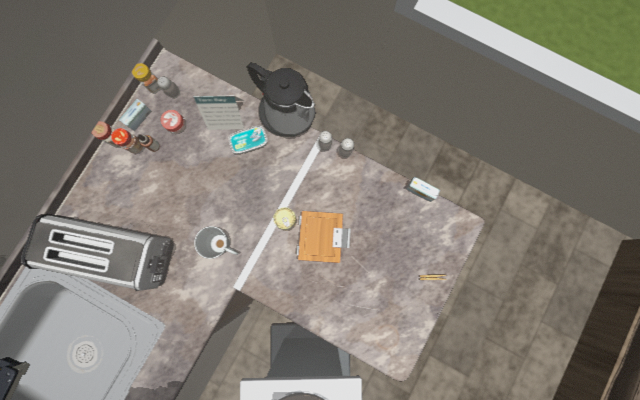

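The scene shows the caddy (orange, top view about (321,237)), its tab to the right (342,237), and the tin at (285,218) on its left. The mug is at (212,242), the tea carton at (424,188) and the shakers at (325,141) and (347,147).

Run:
```python
from h import *
P={}
for n in('top','scene'):
    p,X=cloud(n)
    hsv=cv2.cvtColor(p,cv2.COLOR_BGR2HSV)
    z=X[...,2]
    near=(X[...,0]>.3)&(X[...,0]<.95)&(X[...,1]>-.35)&(X[...,1]<.45)
    wood=cv2.inRange(hsv,(5,140,90),(20,255,255))>0
    m=wood&near&(z>.045)&(z<.075)
    q=X[m]
    r=cv2.minAreaRect(q[:,:2].astype(np.float32)*1000)
    print(n,'wood top',np.median(q[:,2]),r)
    for lo,hi in((.055,.2),):
        mm=(near&(z>.02)&(z<.15)).astype(np.uint8)
        k,l,s,c=cv2.connectedComponentsWithStats(mm)
        for i in range(1,k):
            if s[i,4]>60:
                a=X[l==i]; zt=np.nanpercentile(a[:,2],98); t=a[a[:,2]>zt-.012]
                (cx,cy),rad=cv2.minEnclosingCircle((t[:,:2]*1000).astype(np.float32))
                print(n,c[i].round(),s[i,4],'ztop',zt.round(3),'cen',t.mean(0).round(3),'circ',round(cx),round(cy),round(rad), 'min',a.min(0).round(3),'max',a.max(0).round(3))
    # tab: non-wood points high near caddy
    c=np.median(q,0); dd=np.hypot(X[...,0]-c[0],X[...,1]-c[1])
    t=X[(dd<.11)&(z>.068)&(X[...,1]<c[1])]
    if len(t): print('tab',len(t),t.mean(0).round(3),t.min(0).round(3),t.max(0).round(3), cv2.minAreaRect(t[:,:2].astype(np.float32)*1000))
```

```text
top wood top 0.06175846870942825 ((522.654541015625, -59.297794342041016), (104.35563659667969, 125.0335922241211), 84.81482696533203)
top [256.  81.] 137 ztop 0.149 cen [0.94  0.108 0.143] circ 944 110 10 min [0.923 0.089 0.038] max [0.947 0.12  0.15 ]
top [167.  89.] 194 ztop 0.091 cen [0.944 0.363 0.086] circ 949 364 15 min [0.933 0.342 0.021] max [0.95  0.38  0.092]
top [219. 110.] 1170 ztop 0.142 cen [0.881 0.211 0.137] circ 882 209 53 min [0.844 0.156 0.02 ] max [0.915 0.263 0.146]
top [140. 109.] 193 ztop 0.058 cen [0.892 0.44  0.054] circ 892 447 25 min [0.864 0.423 0.02 ] max [0.916 0.45  0.059]
top [290. 122.] 964 ztop 0.146 cen [0.831 0.029 0.142] circ 850 26 55 min [ 0.807 -0.051  0.02 ] max [0.918 0.098 0.15 ]
top [172. 121.] 421 ztop 0.055 cen [0.855 0.35  0.051] circ 855 351 29 min [0.826 0.321 0.02 ] max [0.883 0.38  0.056]
top [247. 139.] 716 ztop 0.028 cen [0.803 0.142 0.024] circ 801 142 55 min [0.764 0.088 0.02 ] max [0.841 0.197 0.03 ]
top [139. 141.] 431 ztop 0.108 cen [0.791 0.439 0.104] circ 791 430 24 min [0.774 0.396 0.02 ] max [0.81  0.45  0.113]
top [325. 
[... 2132 characters left out ...]
92 0.03 ]
scene [215. 184.] 1169 ztop 0.106 cen [0.509 0.215 0.101] circ 507 206 52 min [0.467 0.152 0.02 ] max [0.549 0.257 0.11 ]
scene [390. 193.] 372 ztop 0.09 cen [ 0.758 -0.14   0.085] circ 761 -139 17 min [ 0.74  -0.159  0.02 ] max [ 0.775 -0.119  0.093]
scene [304. 238.] 3460 ztop 0.074 cen [ 0.53  -0.042  0.066] circ 528 -33 108 min [ 0.449 -0.138  0.02 ] max [0.598 0.062 0.085]
scene [436. 263.] 365 ztop 0.057 cen [ 0.65  -0.33   0.053] circ 650 -333 29 min [ 0.624 -0.35   0.02 ] max [ 0.675 -0.305  0.059]
tab 75 [ 0.512 -0.131  0.079] [ 0.488 -0.138  0.068] [ 0.565 -0.064  0.085] ((535.3472290039062, -111.38568115234375), (103.0555419921875, 44.459083557128906), 34.55070495605469)
```

play_rows:
  deltas:
    - [0.01, -0.03, 0.03, 0, 0, 0.0131]
    - [0.022, -0.053, 0.02, 0, 0, 0.0131]
    - [0.022, -0.053, 0.01, 0, 0, 0.0131]
    - [0.022, -0.053, 0.01, 0, 0, 0.0131]
    - [0.022, -0.053, 0, 0, 0, 0.0131]
    - [0.022, -0.053, 0, 0, 0, 0.0131]
    - [0.022, -0.053, 0, 0, 0, 0.0131]
    - [0.022, -0.053, 0, 0, 0, 0.0131]
    - [0.022, -0.053, 0, 0, 0, 0.0131]
    - [0.022, -0.053, 0, 0, 0, 0.0131]
  gripper: -1

```text
clock: 1.1
tool_pos: [0.4367, 0.2111, 0.3016]
orientation: [-180.0, 0.0, 0.1]
force: [0.5, 0.1, 1.1]
opening: 0.0131
gripper_force: 0.0
```

play_rows:
  deltas:
    - [0.0225, -0.0555, 0, 0, 0, 0]
    - [0.0225, -0.0555, 0, 0, 0, 0]
    - [0.0225, -0.0555, 0, 0, 0, 0]
    - [0.0225, -0.0555, 0, 0, 0, 0]
    - [0, 0, -0.05, 0, 0, 0]
    - [0, 0, -0.05, 0, 0, 0]
    - [0, 0, -0.05, 0, 0, 0]
    - [0, 0, -0.05, 0, 0, 0]
    - [0, 0, 0, 0, 0, 0]
    - [0, 0, 0, 0, 0, 0]

```text
clock: 2.1
tool_pos: [0.5087, 0.0352, 0.142]
orientation: [179.9, 0.1, 0.0]
force: [0.9, 0.5, 0.9]
opening: 0.0002
gripper_force: 0.0
```

Run:
```python
from h import *
p=grab('scene'); cv2.imwrite('pics/s1.png',cv2.resize(p[150:330,180:440],None,fx=3,fy=3))
print(get_obs()['tool_pos'],get_obs()['opening'])
```

```text
[0.50964779 0.03565152 0.14317703] 0.0005106713545010317
```

View pics/s1.png

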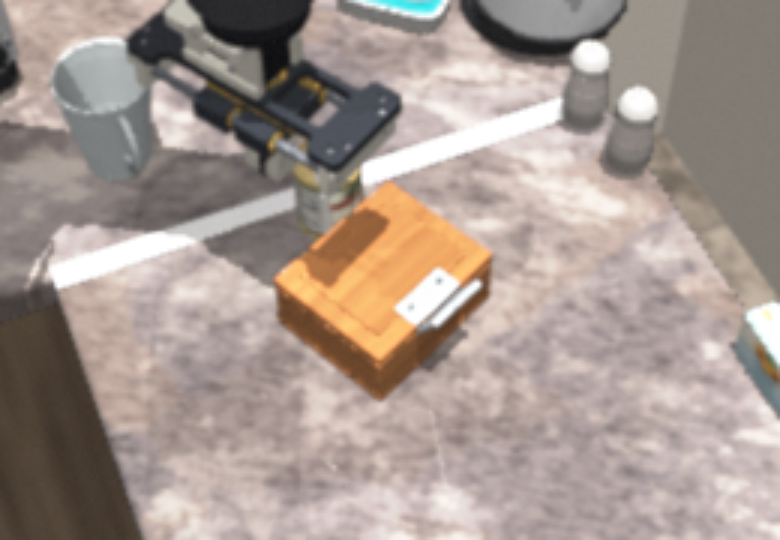

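The closed fingers hang just to the robot side of the tin (crop (265,160) against the tin at (325,200)). The gripper body is clear of the mug.

play_rows:
  deltas:
    - [0, 0, -0.035, 0, 0, 0]
    - [0, 0, -0.03, 0, 0, 0]
    - [0, 0, -0.025, 0, 0, 0]
    - [0, 0, -0.02, 0, 0, 0]
    - [0, 0, 0, 0, 0, 0]
    - [0, 0, 0, 0, 0, 0]

```text
clock: 2.75
tool_pos: [0.5099, 0.0359, 0.0554]
orientation: [-180.0, -0.1, 0.0]
force: [0.1, -0.4, 0.8]
opening: 0.0005
gripper_force: 0.0
```

play_rows:
  deltas:
    - [0.008, 0, 0, 0, 0, 0]
    - [0.008, 0, 0, 0, 0, 0]
    - [0.008, 0, 0, 0, 0, 0]
    - [0.008, 0, 0, 0, 0, 0]
    - [0.01, 0, 0, 0, 0, 0]
    - [0.01, 0, 0, 0, 0, 0]
    - [0.01, 0, 0, 0, 0, 0]
    - [0.01, 0, 0, 0, 0, 0]
    - [0.01, 0, 0, 0, 0, 0]
    - [0.01, 0, 0, 0, 0, 0]

```text
clock: 3.75
tool_pos: [0.5829, 0.0354, 0.0535]
orientation: [180.0, 0.0, -0.0]
force: [-3.1, 0.2, 2.4]
opening: 0.0001
gripper_force: 1.7
```

play_rows:
  deltas:
    - [0.01, 0, 0, 0, 0, 0]
    - [0.01, 0, 0, 0, 0, 0]
    - [0.01, 0, 0, 0, 0, 0]
    - [0.008, 0, 0, 0, 0, 0]
    - [0.006, 0, 0, 0, 0, 0]
    - [0.004, 0, 0, 0, 0, 0]
    - [0, 0, 0, 0, 0, 0]
    - [0, 0, 0, 0, 0, 0]

```text
clock: 4.55
tool_pos: [0.6211, 0.0355, 0.0536]
orientation: [-180.0, -0.1, -0.0]
force: [0.3, -0.1, -0.8]
opening: 0.0002
gripper_force: 0.0
```

Run:
```python
from h import *
p=grab('scene'); cv2.imwrite('pics/s2.png',cv2.resize(p[150:330,180:440],None,fx=3,fy=3))
print(get_obs()['tool_pos'],get_obs()['force'])
```

```text
[0.62107567 0.03551355 0.05371993] [-0.30813432 -0.36596514 -0.28612698]
```

View pics/s2.png

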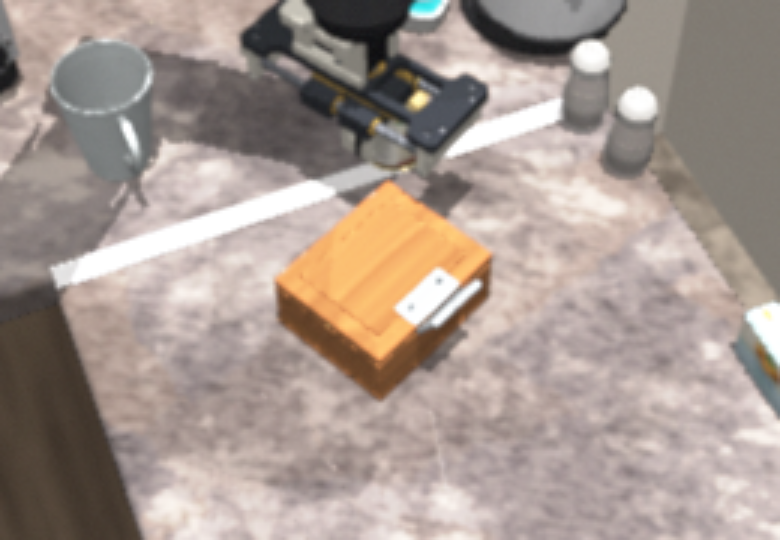

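The tin is hidden behind the gripper, but the −3 N reading during the push shows it moved. I'll back off, raise the arm and re-measure.

play_rows:
  deltas:
    - [-0.02, 0, 0, 0, 0, 0]
    - [-0.02, 0, 0, 0, 0, 0]
    - [0, 0, 0.05, 0, 0, 0]
    - [0, 0, 0.06, 0, 0, 0]
    - [0, 0, 0.06, 0, 0, 0]
    - [0, 0, 0.06, 0, 0, 0]
    - [0, -0.06, 0.06, 0, 0, 0]
    - [-0.02, -0.055, 0, 0, 0, 0]
    - [-0.02, -0.055, 0, 0, 0, 0]
    - [-0.02, -0.055, 0, 0, 0, 0]

```text
clock: 5.6
tool_pos: [0.54, -0.1332, 0.2737]
orientation: [-180.0, -0.1, 0.0]
force: [0.9, -0.5, 0.8]
opening: 0.0004
gripper_force: 0.0
```

play_rows:
  deltas:
    - [-0.02, -0.055, 0, 0, 0, 0]
    - [0, -0.055, 0, 0, 0, 0]
    - [0, -0.055, 0, 0, 0, 0]
    - [0, 0, 0, 0, 0, 0]

```text
clock: 6.0
tool_pos: [0.524, -0.2682, 0.2728]
orientation: [179.9, -0.0, -0.2]
force: [0.8, 0.6, -0.5]
opening: 0.0003
gripper_force: 0.0
```

Run:
```python
from h import *
o=get_obs(); print(o['joint_pos'].round(1),o['tool_pos'],o['orientation'])
m=camera_model('wrist'); C=np.linalg.inv(m['world_to_cam']); print('cam pos',C[:3,3]-o['tool_pos'],'axis',C[:3,2])
for n in('top','scene'):
    p=grab(n); p,X=cloud(n); hsv=cv2.cvtColor(p,cv2.COLOR_BGR2HSV); z=X[...,2]
    t=X[(abs(X[...,0]-.66)<.06)&(abs(X[...,1]-.035)<.06)&(z>.06)&(z<.085)]
    if len(t): print(n,'tin',len(t),cv2.minEnclosingCircle((t[:,:2]*1000).astype(np.float32)),t[:,2].max())
    m=(cv2.inRange(hsv,(5,140,90),(20,255,255))>0)&(z>.05)&(z<.075)&(abs(X[...,0]-.52)<.12)&(abs(X[...,1]+.06)<.12)
    print(n,cv2.minAreaRect((X[m][:,:2]*1000).astype(np.float32)),m.sum())
    t=X[(abs(X[...,0]-.52)<.05)&(abs(X[...,1]+.13)<.02)&(z>.063)&(z<.1)]
    if len(t): print('tab',len(t),t.min(0),t.max(0),t.mean(0))
```

```text
[ -8.1  11.5  -8.3   0.1 -70.2  97.8] [ 0.52404412 -0.26817105  0.27278892] [ 1.79947612e+02 -1.91085596e-02 -2.47440158e-01]
cam pos [ 0.08445586 -0.00016193  0.13901609] axis [-0.30550814  0.00098428 -0.95218896]
top tin 15 ((664.2825317382812, 62.117122650146484), 12.492076873779297) 0.07533154894833549
top ((0.0, 0.0), (0.0, 0.0), 0.0) 0
scene tin 363 ((659.1016845703125, 33.46502685546875), 30.226959228515625) 0.07570322128970619
scene ((518.3519287109375, -62.962425231933594), (109.01575469970703, 130.760009765625), 84.78822326660156) 1664
tab 109 [ 0.48909857 -0.13797588  0.06303988] [ 0.56071925 -0.11032887  0.08515838] [ 0.51318015 -0.12706534  0.07439021]
```

Tin now at about (0.66, 0.035), which is caddy y ≈ −0.13, so it is clear of the lid. Next I'll orient the closed fingers to point towards the tab, tilted 45°.

play_rows:
  deltas:
    - [0, 0, 0, 0, 0, -0.044]
    - [0, 0, 0, 0, 0, -0.044]
    - [0, 0, 0, 0, 0, -0.044]
    - [0, 0, 0, 0, 0, -0.044]
    - [0, 0, 0, 0, 0, -0.044]
    - [0, 0, 0, 0, 0, -0.044]
    - [0, 0, 0, 0, 0, -0.044]
    - [0, 0, 0, 0, 0, -0.044]
    - [0, 0, 0, 0, 0, -0.044]
    - [0, 0, 0, 0, 0, -0.044]

```text
clock: 7.1
tool_pos: [0.525, -0.2626, 0.2732]
orientation: [-180.0, -0.0, -79.4]
force: [-0.0, -0.0, -0.3]
opening: 0.0004
gripper_force: 0.0
```

play_rows:
  deltas:
    - [0, 0, 0, 0, 0, -0.044]
    - [0, 0, 0, 0, 0, -0.044]
    - [0, 0, 0, 0.0415, -0.0038, 0]
    - [0, 0, 0, 0.0415, -0.0038, 0]
    - [0, 0, 0, 0.0415, -0.0038, 0]
    - [0, 0, 0, 0.0415, -0.0038, 0]
    - [0, 0, 0, 0.0415, -0.0038, 0]
    - [0, 0, 0, 0.0415, -0.0038, 0]
    - [0, 0, 0, 0, 0, 0]
    - [0, 0, 0, 0, 0, 0]

```text
clock: 8.1
tool_pos: [0.5248, -0.264, 0.2719]
orientation: [-180.0, 45.0, -95.1]
force: [0.2, 0.7, 0.8]
opening: 0.0001
gripper_force: 0.0
```

Run:
```python
from h import *
from scipy.spatial.transform import Rotation as R
o=get_obs(); print(o['joint_pos'].round(1),o['tool_pos'],o['orientation']); print(R.from_euler('xyz',o['orientation'],degrees=True).as_matrix().round(3))
```

```text
[ -33.9   27.    15.9  -39.2 -101.3   28.7] [ 0.52476234 -0.26404811  0.27188657] [-179.96225966   44.95567711  -95.11201968]
[[-0.063 -0.996  0.064]
 [-0.705  0.09   0.704]
 [-0.707 -0.    -0.708]]
```

play_rows:
  deltas:
    - [-0.005, 0, -0.05, 0, 0, 0]
    - [-0.005, 0, -0.05, 0, 0, 0]
    - [-0.005, 0, -0.05, 0, 0, 0]
    - [-0.006, 0, -0.045, 0, 0, 0]
    - [0, 0.02, -0.035, 0, 0, 0]
    - [0, 0.03, -0.018, 0, 0, 0]
    - [0, 0.02, -0.01, 0, 0, 0]
    - [0, 0.016, 0, 0, 0, 0]
    - [0, 0, 0, 0, 0, 0]
    - [0, 0, 0, 0, 0, 0]

```text
clock: 9.1
tool_pos: [0.5087, -0.1954, 0.0681]
orientation: [-179.6, 44.9, -94.7]
force: [0.9, -0.2, -0.5]
opening: 0.0003
gripper_force: 0.0
```

Run:
```python
from h import *
p=grab('scene'); cv2.imwrite('pics/s3.png',cv2.resize(p[180:340,240:460],None,fx=3.5,fy=3.5))
print(get_obs()['tool_pos'],get_obs()['orientation'])
```

```text
[ 0.50856052 -0.19584613  0.06789015] [-179.61796839   44.89173168  -94.78549756]
```

View pics/s3.png

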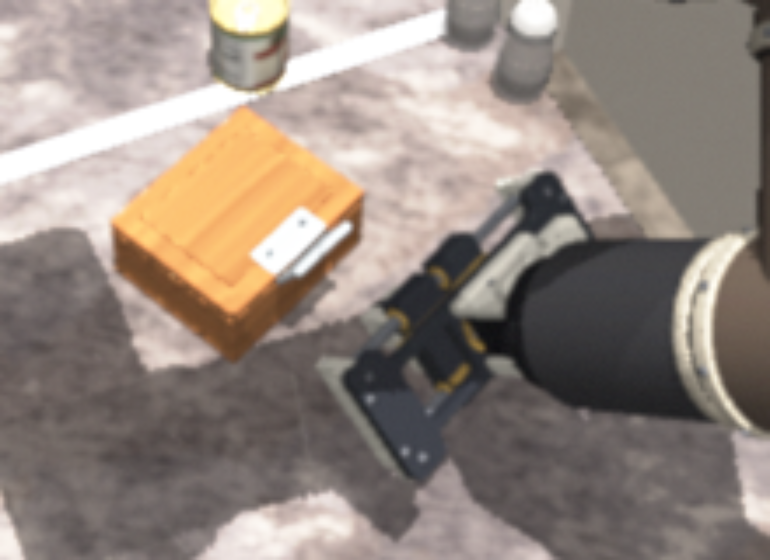

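The fingers are in front of the tab (crop (315,250)), and the tin stands upright at (248,45). Now I'll advance under the tab.

play_rows:
  deltas:
    - [0.001, 0.012, -0.001, 0, 0, 0]
    - [0.001, 0.012, 0, 0, 0, 0]
    - [0.001, 0.012, 0, 0, 0, 0]
    - [0.001, 0.01, 0, 0, 0, 0]
    - [0.001, 0.007, 0, 0, 0, 0]
    - [0, 0.004, 0, 0, 0, 0]
    - [0, 0, 0, 0, 0, 0]

```text
clock: 9.85
tool_pos: [0.5118, -0.1492, 0.0658]
orientation: [-179.8, 45.0, -95.0]
force: [-0.0, -1.3, -0.3]
opening: 0.0005
gripper_force: 0.0
```

play_rows:
  deltas:
    - [0, 0.002, 0, 0, 0, 0]
    - [0, 0.002, 0, 0, 0, 0]
    - [0, 0.002, 0, 0, 0, 0]
    - [0, 0, 0, 0, 0, 0]

```text
clock: 10.25
tool_pos: [0.5118, -0.1447, 0.0657]
orientation: [-179.8, 45.0, -95.0]
force: [0.6, 0.1, 0.5]
opening: 0.0007
gripper_force: 0.0
```

play_rows:
  deltas:
    - [0, 0.002, 0, 0, 0, 0]
    - [0, 0.002, 0, 0, 0, 0]
    - [0, 0, 0, 0, 0, 0]

```text
clock: 10.55
tool_pos: [0.5118, -0.1421, 0.0656]
orientation: [-179.8, 44.9, -95.0]
force: [0.1, -3.1, -0.2]
opening: 0.0003
gripper_force: 1.4
```

Run:
```python
from h import *
p=grab('scene'); p,X=cloud('scene'); hsv=cv2.cvtColor(p,cv2.COLOR_BGR2HSV); z=X[...,2]
m=(cv2.inRange(hsv,(5,140,90),(20,255,255))>0)&(z>.05)&(z<.15)&(abs(X[...,0]-.52)<.12)&(abs(X[...,1]+.06)<.12)
q=X[m]; s=(q-[.520,-.061,0])@[.0906,.9959,0]
print(np.polyfit(s,q[:,2],1), get_obs()['force'],get_obs()['tool_pos'])
```

```text
[-0.00324951  0.06092532] [-0.03281272 -3.21861454 -0.5842082 ] [ 0.51180069 -0.14210918  0.0656515 ]
```

Run:
```python
import numpy as np
H=np.array([.055,.05]);C0=np.array([-.061,.059]);P0=np.array([-.0815,.0656]);v=P0-C0
def rot(p,a): c,s=np.cos(a),np.sin(a); return np.array([c*p[0]+s*p[1],-s*p[0]+c*p[1]])
prev=P0
for t in range(5,101,5):
    a=np.radians(t); P=H+rot(C0-H,a)+rot(v,a*.5); d=(P-prev)/.8; prev=P
    print(t,(d[0]*np.array([.0906,.9959])).round(4),d[1].round(4),P.round(3))
print('turn/row',2.5/180*.996,2.5/180*.0906)
```

```text
5 [0.0002 0.0019] 0.0137 [-0.08   0.077]
10 [0.0003 0.003 ] 0.0135 [-0.078  0.087]
15 [0.0004 0.0042] 0.0132 [-0.074  0.098]
20 [0.0005 0.0052] 0.0128 [-0.07   0.108]
25 [0.0006 0.0063] 0.0123 [-0.065  0.118]
30 [0.0007 0.0073] 0.0118 [-0.059  0.127]
35 [0.0008 0.0082] 0.0111 [-0.052  0.136]
40 [0.0008 0.0091] 0.0104 [-0.045  0.145]
45 [0.0009 0.01  ] 0.0096 [-0.037  0.152]
50 [0.001  0.0107] 0.0087 [-0.028  0.159]
55 [0.001  0.0114] 0.0078 [-0.019  0.166]
60 [0.0011 0.012 ] 0.0068 [-0.01   0.171]
65 [0.0011 0.0125] 0.0057 [0.    0.176]
70 [0.0012 0.0129] 0.0047 [0.011 0.179]
75 [0.0012 0.0133] 0.0036 [0.021 0.182]
80 [0.0012 0.0135] 0.0024 [0.032 0.184]
85 [0.0012 0.0136] 0.0013 [0.043 0.185]
90 [0.0012 0.0137] 0.0001 [0.054 0.185]
95 [0.0012 0.0136] -0.001 [0.065 0.184]
100 [0.0012 0.0134] -0.0022 [0.076 0.183]
turn/row 0.013833333333333333 0.0012583333333333333
```

play_rows:
  deltas:
    - [0.0002, 0.002, 0.0137, -0.0138, 0.0013, 0]
    - [0.0003, 0.003, 0.0135, -0.0138, 0.0013, 0]
    - [0.0004, 0.0042, 0.0132, -0.0138, 0.0013, 0]
    - [0.0005, 0.0052, 0.0128, -0.0138, 0.0013, 0]
    - [0.0006, 0.0063, 0.0123, -0.0138, 0.0013, 0]
    - [0.0007, 0.0073, 0.0118, -0.0138, 0.0013, 0]
    - [0, 0, 0, 0, 0, 0]

```text
clock: 11.3
tool_pos: [0.5145, -0.1182, 0.1297]
orientation: [-179.7, 29.9, -94.8]
force: [0.1, -3.4, 1.1]
opening: 0.0007
gripper_force: 1.7
```

Run:
```python
from h import *
p=grab('scene'); cv2.imwrite('pics/s4.png',cv2.resize(p[140:340,220:480],None,fx=3,fy=3))
print(get_obs()['tool_pos'],get_obs()['orientation'],get_obs()['force'])
```

```text
[ 0.51440156 -0.11872067  0.12883897] [-179.76007758   29.99966741  -94.85002573] [-0.15367174 -4.13131983  1.30840237]
```

View pics/s4.png

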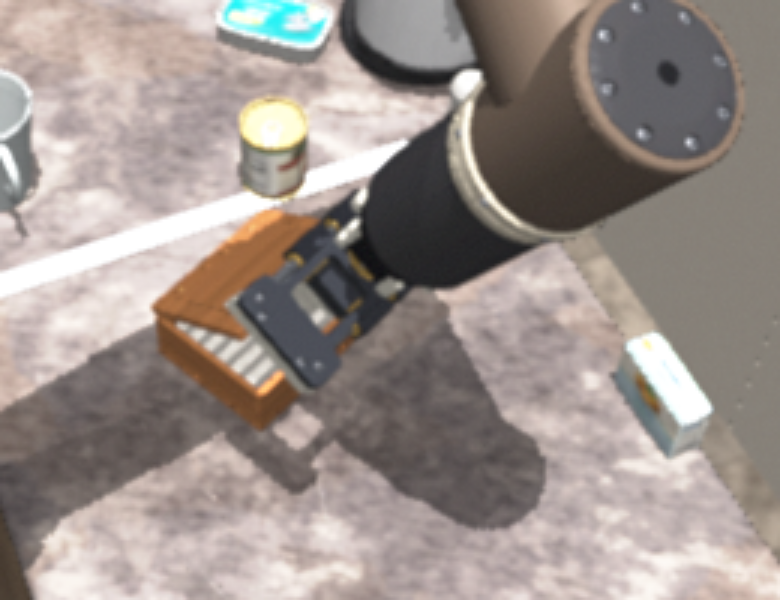

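The lid is rising on the fingertips at about 30°, with its open edge at crop (240,350) and the tin untouched. Continuing the arc.

play_rows:
  deltas:
    - [0.0008, 0.0082, 0.0111, -0.0138, 0.0013, 0]
    - [0.0008, 0.0091, 0.0104, -0.0138, 0.0013, 0]
    - [0.0009, 0.01, 0.0096, -0.0138, 0.0013, 0]
    - [0.001, 0.0107, 0.0087, -0.0138, 0.0013, 0]
    - [0.001, 0.0114, 0.0078, -0.0138, 0.0013, 0]
    - [0.0011, 0.012, 0.0068, -0.0138, 0.0013, 0]
    - [0.0011, 0.0125, 0.0057, -0.0138, 0.0013, 0]
    - [0.0012, 0.0129, 0.0047, -0.0138, 0.0013, 0]
    - [0.0012, 0.0133, 0.0036, -0.0138, 0.0013, 0]
    - [0.0012, 0.0135, 0.0024, -0.0138, 0.0013, 0]

```text
clock: 12.35
tool_pos: [0.5223, -0.0285, 0.1846]
orientation: [179.9, 5.0, -95.1]
force: [-1.0, -0.1, 6.4]
opening: 0.0007
gripper_force: 2.7
```

play_rows:
  deltas:
    - [0.0012, 0.0136, 0.0013, -0.0138, 0.0013, 0]
    - [0.0012, 0.0137, 0.0001, -0.0138, 0.0013, 0]
    - [0.0012, 0.0136, -0.001, 0, 0, 0]
    - [0.0012, 0.0134, -0.002, 0, 0, 0]
    - [0, 0, 0, 0, 0, 0]
    - [0, 0, 0, 0, 0, 0]

```text
clock: 12.95
tool_pos: [0.5255, 0.0148, 0.1821]
orientation: [179.8, 0.1, -95.1]
force: [-0.1, 0.4, 0.9]
opening: 0.0001
gripper_force: 0.0
```

Run:
```python
from h import *
p=grab('scene'); cv2.imwrite('pics/s5.png',cv2.resize(p[140:340,220:480],None,fx=3,fy=3))
print(get_obs()['tool_pos'],get_obs()['orientation'],get_obs()['force'])
```

```text
[0.52558523 0.01461975 0.18226069] [ 1.79802401e+02  8.76786353e-02 -9.51347797e+01] [-0.31389617  0.25517449  0.00180032]
```

View pics/s5.png

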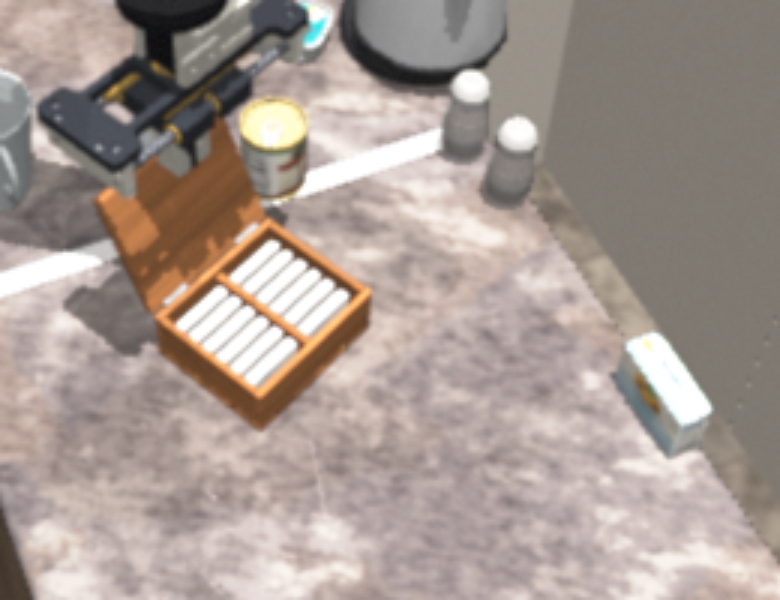

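The lid is back on its stop (crop (190,200)), and the tin at (273,145) is clear of it. Retracting, then checking.

play_rows:
  deltas:
    - [0, -0.03, 0.03, 0, 0, 0]
    - [0, -0.04, 0.04, 0, 0, 0]
    - [0, -0.04, 0.04, 0, 0, 0]
    - [0, -0.04, 0.04, 0, 0, 0]
    - [0, -0.05, 0, 0, 0, 0]
    - [0, -0.05, 0, 0, 0, 0]
    - [0, 0, 0, 0, 0, 0]
    - [0, 0, 0, 0, 0, 0]
    - [0, 0, 0, 0, 0, 0]

```text
clock: 13.9
tool_pos: [0.5257, -0.1848, 0.3026]
orientation: [179.9, 0.1, -95.1]
force: [0.1, -0.0, -0.9]
opening: 0.0005
gripper_force: 0.0
```

Run:
```python
from h import *
p=grab('scene'); p,X=cloud('scene'); hsv=cv2.cvtColor(p,cv2.COLOR_BGR2HSV); z=X[...,2]
x=(X-[.518,-.063,0])@np.array([.0906,.9959,0])
m=(cv2.inRange(hsv,(3,100,60),(22,255,255))>0)&(z>.065)&(z<.2)&(abs(X[...,0]-.53)<.1)&(x>.06)&(x<.2)
k=np.polyfit(x[m],z[m],1); print(m.sum(),'lid angle',np.pi-np.arctan(k[0]),x[m].max(),z[m].max())
t=X[(abs(X[...,0]-.66)<.05)&(abs(X[...,1]-.035)<.05)&(z>.06)&(z<.085)]
print('tin',cv2.minEnclosingCircle((t[:,:2]*1000).astype(np.float32)),t[:,2].max()); print(get_obs()['tool_pos'],get_obs()['force'])
```

```text
1803 lid angle 2.506913196406117 0.14673026276271003 0.11886563800743521
tin ((660.4210205078125, 32.56604766845703), 30.830238342285156) 0.07573063479269193
[ 0.52586354 -0.18445277  0.30274785] [ 0.35418876 -0.26758277  0.63984819]
```

Lid at 2.5 rad, tin clear and upright, arm free of everything.

```bash
python3 -c "
from plant import *
print(close_job())"
```

```text
the job is handed in; nothing more can be done
None
```

The job is handed in at about 14 s: the tin was pushed clear (caddy y ≈ −0.13 m) and stands upright, the lid measures about 2.5 rad on its stop, the arm touches nothing and never came near the mug, carton or shakers (their final positions were not re-measured), and the hand-in returned no verdict.

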